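Sort the desk's oddments into their trays

TASK

Sort the five things lying along the front of the desk: lay the two capped sample tubes flat in the green tray, lay the marker flat and lengthwise in the black tray and stand the rubber stamp upright beside it, and stand the vial upright in the orange tray. Everything must rest on its tray's floor, clear of the tray's other contents: not piled on or touching them. Leave the computer mouse and the roll of labels where they are.

Things in the scene. Friction and masses are not known exactly. Their poses are not given: they have to be found in the camera images.
- purple_tube: sample tube with a purple cap: white barrel 13 mm thick with a 20 mm wide cap and a 12 x 18 mm square foot tag, so that it does not roll; 94 mm long along its y (cap at -y, from -47 to -29 mm; tag at y 33 to 45 mm), about 18 mm high, 20 g. Origin: under the middle of its length, on the surface it lies on; its centre line is 9 mm higher. It can be grasped across the barrel (along its x).
- yellow_tube: sample tube with a yellow cap: white barrel 13 mm thick with a 20 mm wide cap and a 12 x 18 mm square foot tag, so that it does not roll; 94 mm long along its y (cap at -y, from -47 to -29 mm; tag at y 33 to 45 mm), about 18 mm high, 20 g. Origin: under the middle of its length, on the surface it lies on; its centre line is 9 mm higher. It can be grasped across the barrel (along its x).
- blue_marker: white whiteboard marker with blue cap, lying; 125 mm long along its y, 19 mm wide (x) and 19 mm high, 20 g. Origin: under the middle of its length, on the surface. Grasp across its barrel (along its x).
- stamp: rubber stamp standing upright: dark foot 16 (x) x 44 (y) x 18 mm high, and above it a brown round turned handle up to 25 mm wide, from 18 to 62 mm height; 45 g. Origin: centre of its underside; z up. Grasp the handle from above, from any side.
- vial: white vial with blue screw cap, standing upright: 32 mm round, 96 mm high, 50 g; closed, cap fixed. Origin: centre of its underside; z up.
- green_tray: green plastic tray fixed to the desk: shallow open box 123 mm (its x) by 158 mm (its y), 16 mm high; inside 115 x 150 mm, walls 4 mm, floor top 4 mm above the desk. Origin: centre of its underside, on the desk; z up. Trays stand with their long side roughly left-right (yaw within 0.1 rad) and change places. The sample tubes' tray.
- black_tray: black plastic tray fixed to the desk: shallow open box 123 mm (its x) by 158 mm (its y), 16 mm high; inside 115 x 150 mm, walls 4 mm, floor top 4 mm above the desk. Origin: centre of its underside, on the desk; z up. Trays stand with their long side roughly left-right (yaw within 0.1 rad) and change places. The stationery tray (marker and stamp).
- orange_tray: orange plastic tray fixed to the desk: shallow open box 123 mm (its x) by 158 mm (its y), 16 mm high; inside 115 x 150 mm, walls 4 mm, floor top 4 mm above the desk. Origin: centre of its underside, on the desk; z up. Trays stand with their long side roughly left-right (yaw within 0.1 rad) and change places. The vial's tray.
- computer_mouse: black computer mouse at the right of the trays, 123 (x) x 63 (y) x 39 mm, loose; origin in the middle of its underside. Bystander: leave alone.
- labels: white roll of blank labels at the left of the trays, 61 mm round, 40 mm high, loose; origin: centre of its underside. Bystander: leave alone.
Mind the look-alikes: they are no part of the job. What is shaped like the stamp but purple is not meant.

How it is judged (in metres and radians):
At the end, for the whole second after the job is handed in: Tubes in green tray, marker in black tray lengthwise (40 deg, middle 20 mm): flat within 4.5 deg on the floor. Stamp in black, vial in orange tray: upright within 5.7 deg on the floor. No contact tube-tube or marker-stamp; all at rest; mouse and label roll moved under 20 mm (x of purple_tube in the frame of green_tray between -0.055 and 0.055 m and y of purple_tube in the frame of green_tray between -0.068 and 0.068 m and contact force between each of purple_tube, yellow_tube and green_tray above 0.02 N and height (world z) of each of purple_tube, yellow_tube, blue_marker, stamp, vial below 0.03 m and linear speed of each of purple_tube, yellow_tube, blue_marker, stamp, vial below 0.02 m/s and angular speed of each of purple_tube, yellow_tube, blue_marker, stamp, vial below 0.2 rad/s and angle between purple_tube's own y axis and vertical between 1.49 and 1.65 rad and x of yellow_tube in the frame of green_tray between -0.055 and 0.055 m and y of yellow_tube in the frame of green_tray between -0.068 and 0.068 m and angle between yellow_tube's own y axis and vertical between 1.49 and 1.65 rad and x of blue_marker in the frame of black_tray between -0.05 and 0.05 m and y of blue_marker in the frame of black_tray between -0.02 and 0.02 m and contact force between each of blue_marker, stamp and black_tray above 0.02 N and angle between blue_marker's own y axis and vertical between 1.49 and 1.65 rad and angle between the y axis of blue_marker and the y axis of black_tray, either way round below 0.7 rad and x of stamp in the frame of black_tray between -0.05 and 0.05 m and y of stamp in the frame of black_tray between -0.068 and 0.068 m and angle between each of stamp, vial's own z axis and vertical below 0.1 rad and x of vial in the frame of orange_tray between -0.043 and 0.043 m and y of vial in the frame of orange_tray between -0.06 and 0.06 m and contact force between vial and orange_tray above 0.02 N and contact force between purple_tube and yellow_tube below 0.01 N and contact force between blue_marker and stamp below 0.01 N and distance of each of computer_mouse, labels from where it was at the start of the episode below 0.02 m); the robot touches nothing.
It fails at once if the computer mouse is pushed 20 mm or more from its place (distance of computer_mouse from where it was at the start of the episode above 0.02 m).
It fails at once if the roll of labels is pushed 20 mm or more from its place (distance of labels from where it was at the start of the episode above 0.02 m).
It also fails if it takes over 122 s, if anything falls off the work surface, if the arm or the gripper's body presses on something with over 40 N, if the wrist force passes 120 N, or if a joint passes its speed limit or range.

ROBOT

A 6-joint arm with a two-finger parallel gripper is mounted at the origin on a cart in front of the work surface, level with it; the furniture and walls round the work are solid. World frame = base frame: x ahead of the robot, y to its left, z up, the work surface at z = 0. Lengths are in mm, angles in rad, forces in N, time in s.
With the tool pointing down it reaches from about 375 to 925 mm from the base axis. Payload 5.7 kg.
Tool frame: the origin (TCP) lies midway between the tips of the shut fingers; the grasp point (between the pads) lies r.grasp_offset behind it (r.grasp_offset is the distance from the TCP to the grasp point, in mm); y points along the fingers, x is the direction in which the jaws open and shut, and the axes are right-handed (so a half turn about y gives the same grasp; the last joint's range is limited). The gripper opens to 88 mm and grips with 3 to 60 N. Pads are 20 mm wide; open, the fingers measure 115 mm over their backs; the gripper's body (75 mm by 178 mm) begins 61 mm behind the grasp point.
Start: joints at [-1.263, 0.359, 1.51, -0, 1.272, -0.115], TCP at [246.171, -547.14, 222.623] pointing down, gripper open.
Joint ranges: [-2.97, 2.97], [-1.01, 2.36], [0.21, 2.38], [-0.96, 4.11], [0.2, 2.71], [-2.98, 2.98]. Speed limits (rad/s): [2.39, 2.39, 3.14, 3.14, 3.14, 3.14].

INTERFACE

Orientations are given as a unit quaternion [x, y, z, w].
In Python, from plant import r, camera, camera_info gives the robot as it stands.
- The arm moves only by the tool servo_tool, never from a script. Its argument "targets" is a list that holds one entry, the list of rows, each a list of 7 numbers: the shift along the tool's x, y, z scaled (see below), then the turn, a rotation vector about the tool's x, y, z scaled (see below), then the opening, from -1 (shut) to 1 (fully open), so that 0 is half open. A call has 1 to 20 rows; each row shifts and turns the commanded pose from where the row before left it, along the tool's axes as they then stand; what a row does not reach is not made up. The controller multiplies each number of a shift by 30 mm and each number of a turn by 5 degrees. A row lasts 1/8 s, in which the tool goes at most 62.5 mm and 10.7 degrees, less where a joint would pass 70% of its speed; a pose out of reach is approached as far as the arm can. A call with a number of a shift or a turn outside -1 to 1 is refused whole. A call with a gripper value outside its range is refused whole. The fingers move at their own pace and stop on an object; "newtons" is the grip in N (left out, the last holds). Time passes only in rows, so rows that do not move let the fingers close. It gives the time, the measured TCP pose, the force and the opening at its end, in the units of the state.
- r.state(): the state, without advancing time (a new reading comes with each control period).
- camera(name): name is "scene" or "top" or "wrist"; returns the picture (420x560x3 uint8, red, green, blue); there is no depth.
- camera_info(name): a dict with "fov_y" (degrees; the focal length in pixels is half the picture's height over the tangent of half this angle, whatever the lens; pixels are square), "cx", "cy" (the principal point, pixels), "R" (3x3) and "t" (3): a world point X has camera coordinates R X + t; the wrist camera has in their place "hand_eye" (4x4, takes a point from camera to tool coordinates, whose origin is the TCP and whose axes are the tool frame's). Camera axes: x right, y down, z forward; pixel columns grow to the right and rows downward; lengths in mm; the calibration is good to about 2 mm. A picture is of the moment at which its call begins: read the wrist's pose just before it. camera_info takes no time and is no camera call.
- r.hand_in(): hands the job in, once; it reports no verdict.
The state is a dict: "time": time; "joint_positions": joint angles; "dq": joint speeds; "tau": joint torques, N m; "tcp_pos": TCP position; "eef_rot": TCP orientation; "wrist_force": force on the tool from outside, world axes, zero at the start; "wrist_torque": the same for the moment, N m; "opening": finger opening in mm.
Only numpy, scipy, OpenCV 4.12 (cv2) and the standard library are available. Lean on these libraries where they do the work, as an engineer would, in place of code of your own. Each camera call takes 0.05 s, during which the arm holds its last target.

## Working session

There is one attempt and no reset: what is moved stays moved. The work goes in short steps, Python scripts to look and compute and a tool call to move; the robot and the scene stay as the last step left them, time stands still between calls to the robot, and variables do not carry over. Pictures are saved under pics/ and viewed, and the job is handed in when it is done.

Besides the shell and the picture viewer there is one more tool, called after "Call:" as name(argument=value, ...), one argument or row to a line, values as JSON. servo_tool: Moves the arm, as the interface text tells. Shifts and turns lie within -1 to 1; 1 stands for 30 mm of shift or 5 degrees of turn. Its arguments: {"type":"object","properties":{"targets":{"type":"array"},"newtons":{"type":"number"}},"required":["targets"]}

```bash
ls; mkdir -p pics; python3 - <<'E'
from plant import r, camera, camera_info
import cv2
print(r.state()); print(r.grasp_offset)
for n in ["scene","top","wrist"]:
    im=camera(n); cv2.imwrite(f"pics/{n}0.png",im[:,:,::-1]); print(n,camera_info(n))
E
```

```text
pics
{'time': 0.0, 'joint_positions': array([-1.26307483e+00,  3.59506411e-01,  1.51144642e+00,  8.38920647e-07,
        1.27246978e+00, -1.15088768e-01]), 'dq': array([-4.27637834e-04,  1.00315963e-03,  8.58680785e-04,  1.12712880e-03,
        8.29094765e-05,  9.17272211e-04]), 'tau': array([-1.15247414e-03, -5.15381348e+01, -2.70726979e+01,  6.72489312e-02,
        3.51032568e-02, -1.80402499e-04]), 'tcp_pos': array([ 245.98338539, -546.50011819,  221.80342318]), 'eef_rot': array([-0.59337361,  0.38445064, -0.38345227,  0.59419679]), 'wrist_force': array([-0.24032191, -0.05350999, -0.17877809]), 'wrist_torque': array([0.02312224, 0.01804604, 0.03234564]), 'opening': 87.65440077988904}
18.700000000000003
scene {'fov_y': 56.680817796126966, 'cx': 279.34954854107457, 'cy': 208.0719857577683, 'R': array([[ 0.8520335 , -0.52335193,  0.0119025 ],
       [-0.38370212, -0.63982324, -0.66588205],
       [ 0.35610615,  0.5627868 , -0.74596208]]), 't': array([-622.1289385 ,  117.40398922, 1138.03729766])}
top {'fov_y': 50.040918245053106, 'cx': 270.79514089192577, 'cy': 206.3694798026439, 'R': array([[ 0.00866882, -0.99971608,  0.02219498],
       [-0.99278551, -0.01125898, -0.11937406],
       [ 0.11959006, -0.02100002, -0.99260124]]), 't': array([-245.7959006 ,  597.90540712, 1560.31771451])}
wrist {'fov_y': 71.81101574396392, 'cx': 279.5875858781093, 'cy': 212.08879690134415, 'hand_eye': array([[ 9.99998738e-01,  1.61825863e-04, -1.58060383e-03,
         5.75942413e-01],
       [ 1.55420476e-03, -3.06284474e-01,  9.51938761e-01,
        -1.61634422e+02],
       [-3.30066101e-04, -9.51940016e-01, -3.06284339e-01,
         8.48376483e+01],
       [ 0.00000000e+00,  0.00000000e+00,  0.00000000e+00,
         1.00000000e+00]])}
```

View pics/top0.png

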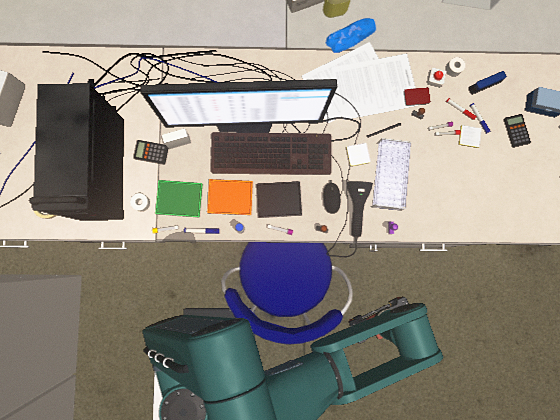

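View pics/scene0.png

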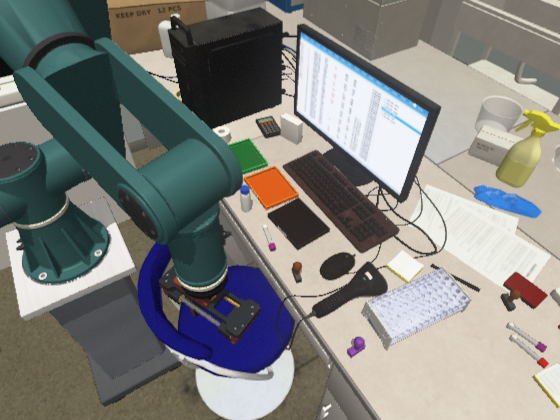

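View pics/wrist0.png

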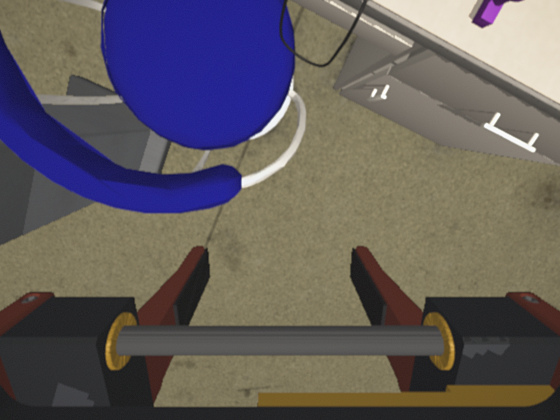

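```bash
cat > h.py <<'E'
import numpy as np, cv2
from scipy.spatial.transform import Rotation as Ro
from plant import r, camera, camera_info
def cam(name):
    ci=camera_info(name); f=210/np.tan(np.radians(ci['fov_y']/2))
    if name=='wrist':
        s=r.state(); Rt=Ro.from_quat(s['eef_rot']).as_matrix(); H=ci['hand_eye']
        Rc=Rt@H[:3,:3]; c=Rt@H[:3,3]+s['tcp_pos']
    else:
        Rc=np.array(ci['R']).T; c=-Rc@ci['t']
    return f,ci['cx'],ci['cy'],Rc,c
def ray(C,uv,z):
    f,cx,cy,Rc,c=C; d=Rc@np.array([(uv[0]-cx)/f,(uv[1]-cy)/f,1]); return c+d*(z-c[2])/d[2]
def proj(C,X):
    f,cx,cy,Rc,c=C; p=Rc.T@(np.array(X)-c); return np.array([f*p[0]/p[2]+cx,f*p[1]/p[2]+cy])
def crop(im,x0,x1,y0,y1,k,fn):
    o=cv2.resize(im[y0:y1,x0:x1,::-1],None,fx=k,fy=k,interpolation=cv2.INTER_CUBIC); cv2.imwrite(fn,o)
E
python3 - <<'E'
from h import *
im=cv2.imread('pics/top0.png')[:,:,::-1]
crop(im,130,410,170,245,2.85,'pics/topc.png')
im=cv2.imread('pics/scene0.png')[:,:,::-1]
crop(im,190,390,120,370,2.4,'pics/scc.png')
print(Ro.from_quat(r.state()['eef_rot']).as_matrix().round(3))
C=cam('top')
for n,uv,z in [('green',(180,198),16),('orange',(230,197),16),('black',(279,199),16),('mouse',(332,197),20),('labels',(140,201),40),('yt',(166,230),9),('mk',(200,231),9),('vial',(238,222),96),('pt',(280,229),9),('st',(320,227),60),('fake',(391,227),50)]: print(n,ray(C,uv,z).round(0))
E
```

```text
[[ 0.41  -0.     0.912]
 [-0.912  0.001  0.41 ]
 [-0.001 -1.     0.   ]]
green [630.  87.  16.]
orange [635. -93.  16.]
black [ 630. -270.   16.]
mouse [ 639. -461.   20.]
labels [614. 223.  40.]
yt [514. 134.   9.]
mk [512.  13.   9.]
vial [ 539. -127.   96.]
pt [ 522. -274.    9.]
st [ 527. -412.   60.]
fake [ 530. -665.   50.]
```

View pics/topc.png

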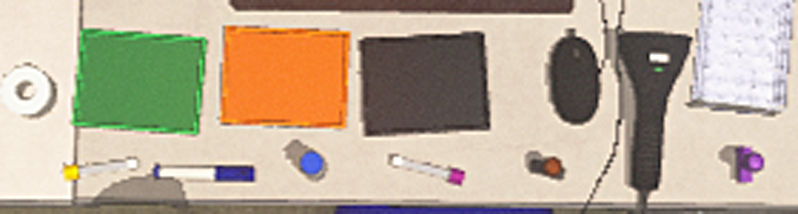

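View pics/scc.png

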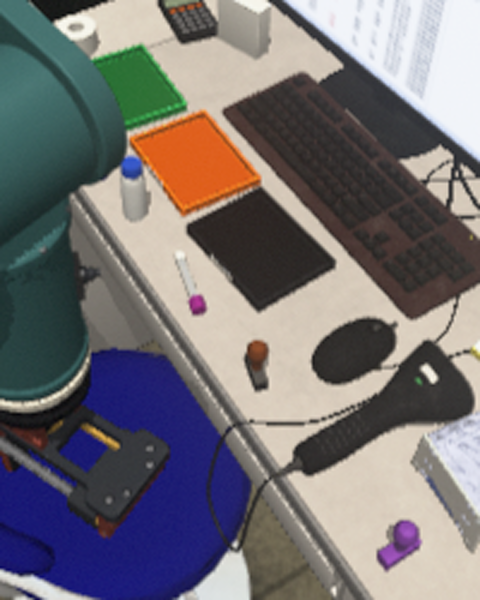

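```bash
cat > m.py <<'E'
from h import *
def pose(C,mask,z,name):
    n,l,st,ce=cv2.connectedComponentsWithStats(mask.astype(np.uint8)); i=1+np.argmax(st[1:,4])
    cs,_=cv2.findContours((l==i).astype(np.uint8),cv2.RETR_EXTERNAL,cv2.CHAIN_APPROX_NONE)
    P=np.array([ray(C,p[0],z)[:2] for p in cs[0]],np.float32)
    (c,wh,a)=cv2.minAreaRect(P); a=a if wh[1]>wh[0] else a+90   # angle of short side... 
    a=(a+90)%180-90
    print(name,'c',np.round(c,1),'size',np.round(wh,1),'short-axis yaw deg',round(a,1),'px',ce[i].round(1),'n',st[i,4]); return c,wh,a
E
python3 - <<'E'
from m import *
im=cv2.imread('pics/top0.png'); hsv=cv2.cvtColor(im,cv2.COLOR_BGR2HSV).astype(int); H,S,V=[hsv[...,i] for i in range(3)]
C=cam('top')
yy,xx=np.mgrid[:420,:560]
roi=lambda x0,x1,y0,y1:(xx>=x0)&(xx<x1)&(yy>=y0)&(yy<y1)
pose(C,roi(150,210,172,222)&(H>40)&(H<85)&(S>80),16,'green')
pose(C,roi(200,258,172,222)&(H>3)&(H<25)&(S>150),16,'orange')
pose(C,roi(250,308,172,222)&(V<120),16,'black')
pose(C,roi(318,345,172,222)&(V<90),15,'mouse')
pose(C,roi(145,165,222,240)&(H>20)&(H<35)&(S>130),9,'ycap')
pose(C,roi(270,300,222,240)&(H>135)&(H<175)&(S>80),9,'pcap')
pose(C,roi(225,248,215,240)&(H>100)&(H<125)&(S>120),96,'vcap')
pose(C,roi(310,332,215,240)&((H<15)|(H>170))&(S>90),55,'stamp')
E
```

```text
green c [629.2  91.8] size [159.5 124. ] short-axis yaw deg -3.4 px [178.5 198.2] n 1522
orange c [637.1 -91.7] size [157.5 124.2] short-axis yaw deg -1.6 px [229.7 196.6] n 1487
black c [ 630.4 -268. ] size [125.5 159.6] short-axis yaw deg 3.8 px [278.6 199. ] n 1507
mouse c [ 640.  -460.2] size [ 61.9 109.9] short-axis yaw deg 89.7 px [331.3 197.7] n 422
ycap c [514.1 174.8] size [14.3 18. ] short-axis yaw deg 0.6 px [154.6 229.9] n 25
pcap c [ 513.4 -309.4] size [16.6 18.4] short-axis yaw deg 76.2 px [289.7 231.5] n 26
vcap c [ 523.2 -131. ] size [23.9 20.4] short-axis yaw deg -89.1 px [238.9 226.7] n 43
stamp c [ 524.1 -424.9] size [17.6 21.1] short-axis yaw deg 89.7 px [323.5 228.2] n 33
```

```bash
cat > plan.py <<'E'
import sys,json
from h import *
def plan(x,y,z,yaw=None,n=10,g=1.0,start=None):
    s=r.state(); p=np.array(s['tcp_pos']); R=Ro.from_quat(s['eef_rot']).as_matrix()
    psi=np.degrees(np.arctan2(R[1,0],R[0,0]))
    if start is not None: p=np.array(start[:3]);psi=start[3]
    if yaw is None: yaw=psi
    tgt=np.array([x,y,z]); rows=[]
    print('from',p.round(1),'yaw',round(psi,1),'tilt',np.round(R[2],3))
    for i in range(n):
        d=(tgt-p)/(n-i); a=np.radians(psi)
        t=np.array([d[0]*np.cos(a)+d[1]*np.sin(a),-d[2],-d[0]*np.sin(a)+d[1]*np.cos(a)])/30
        t=t.round(2); dy=round(-(yaw-psi)/(n-i)/5,2)
        rows.append([*t.tolist(),0,dy,0,g])
        w=t*30; p=p+np.array([np.cos(a)*w[0]-np.sin(a)*w[2],np.sin(a)*w[0]+np.cos(a)*w[2],-w[1]]); psi-=dy*5
    print(json.dumps(rows)); print('end',p.round(1),round(psi,1)); return [*p,psi]
E
python3 -c "
from plan import *
plan(535,-420,150,0,15)"
```

```text
from [ 246.  -546.6  222. ] yaw -65.8 tilt [-0.001 -1.     0.   ]
[[0.01, 0.16, 0.7, 0, -0.88, 0, 1.0], [0.06, 0.16, 0.7, 0, -0.88, 0, 1.0], [0.11, 0.16, 0.69, 0, -0.88, 0, 1.0], [0.17, 0.16, 0.68, 0, -0.88, 0, 1.0], [0.22, 0.16, 0.67, 0, -0.88, 0, 1.0], [0.27, 0.16, 0.65, 0, -0.88, 0, 1.0], [0.32, 0.16, 0.62, 0, -0.88, 0, 1.0], [0.36, 0.16, 0.6, 0, -0.87, 0, 1.0], [0.41, 0.16, 0.57, 0, -0.88, 0, 1.0], [0.45, 0.16, 0.54, 0, -0.87, 0, 1.0], [0.49, 0.16, 0.5, 0, -0.88, 0, 1.0], [0.53, 0.16, 0.46, 0, -0.87, 0, 1.0], [0.56, 0.16, 0.42, 0, -0.88, 0, 1.0], [0.59, 0.16, 0.38, 0, -0.87, 0, 1.0], [0.62, 0.16, 0.32, 0, -0.88, 0, 1.0]]
end [ 535.  -420.1  150. ] 0.0
```

Call:
servo_tool(
  targets=[
    [[0.01,0.16,0.7,0,-0.88,0,1.0],[0.06,0.16,0.7,0,-0.88,0,1.0],[0.11,0.16,0.69,0,-0.88,0,1.0],[0.17,0.16,0.68,0,-0.88,0,1.0],[0.22,0.16,0.67,0,-0.88,0,1.0],[0.27,0.16,0.65,0,-0.88,0,1.0],[0.32,0.16,0.62,0,-0.88,0,1.0],[0.36,0.16,0.6,0,-0.87,0,1.0],[0.41,0.16,0.57,0,-0.88,0,1.0],[0.45,0.16,0.54,0,-0.87,0,1.0],[0.49,0.16,0.5,0,-0.88,0,1.0],[0.53,0.16,0.46,0,-0.87,0,1.0],[0.56,0.16,0.42,0,-0.88,0,1.0],[0.59,0.16,0.38,0,-0.87,0,1.0],[0.62,0.16,0.32,0,-0.88,0,1.0],[0,0,0,0,0,0,1]],
  ],
  newtons=12,
)

```text
time: 2.15
tcp_pos: [535.7, -419.6, 149.8]
eef_rot: [-0.707, -0.0, 0.001, 0.707]
wrist_force: [0.0, -0.6, 0.8]
opening: 87.8
```

```bash
python3 -c "
from h import *
s=r.state();print(s['time'],s['tcp_pos'],Ro.from_quat(s['eef_rot']).as_matrix().round(3))
im=camera('wrist');cv2.imwrite('pics/w1.png',im[:,:,::-1])
C=cam('wrist');print(proj(C,(535,-412,0)),proj(C,(527,-420,55)))"
```

```text
2.15 [ 535.69901514 -419.64944574  149.80385291] [[ 1.    -0.001 -0.001]
 [ 0.001  0.001  1.   ]
 [-0.001 -1.     0.001]]
[279.65887327 191.65245907] [271.02652746 214.04586402]
```

View pics/w1.png

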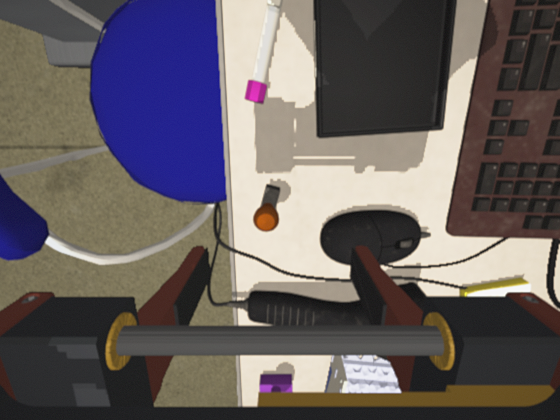

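```bash
python3 - <<'E'
from h import *
im=cv2.imread('pics/w1.png')[:,:,::-1]; crop(im,230,320,170,240,7,'pics/w1c.png')
C=cam('wrist')
h=cv2.cvtColor(im[:,:,::-1].copy(),cv2.COLOR_BGR2HSV).astype(int)
yy,xx=np.mgrid[:420,:560]
m=(xx>245)&(xx<290)&(yy>195)&(yy<235)&((h[...,0]<15)|(h[...,0]>170))&(h[...,1]>120)
print('knob px',xx[m].mean(),yy[m].mean(),np.ptp(xx[m]),np.ptp(yy[m]))
for z in (45,50,55): print(z,ray(C,(xx[m].mean(),yy[m].mean()),z).round(1))
E
```

```text
knob px 265.8891129032258 217.40725806451613 23 27
45 [ 521.7 -426.7   45. ]
50 [ 521.9 -425.    50. ]
55 [ 522.2 -423.3   55. ]
```

View pics/w1c.png

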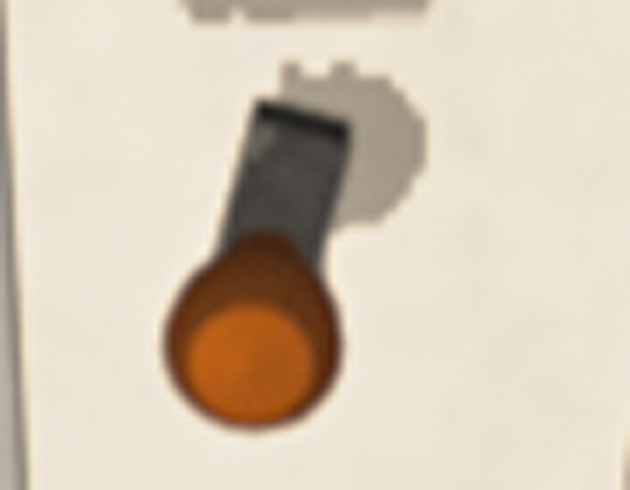

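```bash
python3 - <<'E'
from plan import *
C=cam('wrist')
a=ray(C,(267.4,187.1),18);b=ray(C,(279.3,189.7),18); l=ray(C,(230+222/7,170+250/7),18)
print(a,b,np.linalg.norm(a-b)); d=(a-l)/np.linalg.norm(a-l); print(d,'yaw',np.degrees(np.arctan2(-d[0],d[1])))
print('centre',(a+b)/2-22*d)
E
```

```text
[ 522.32784007 -402.76865558   18.        ] [ 534.64336829 -405.52672587   18.        ] 12.620585845244443
[0.29789193 0.9545996  0.        ] yaw -17.331031472128988
centre [ 521.93198171 -425.14888195   18.        ]
```

```bash
python3 -c "
from plan import *
plan(522,-425,27,-17,6,0.2)"
```

```text
from [ 535.  -420.2  150.1] yaw 0.0 tilt [-0.001 -1.     0.001]
[[-0.07, 0.68, -0.03, 0, 0.57, 0, 0.2], [-0.07, 0.68, -0.03, 0, 0.57, 0, 0.2], [-0.07, 0.69, -0.03, 0, 0.57, 0, 0.2], [-0.07, 0.68, -0.04, 0, 0.56, 0, 0.2], [-0.06, 0.69, -0.04, 0, 0.57, 0, 0.2], [-0.07, 0.68, -0.04, 0, 0.56, 0, 0.2]]
end [ 522.  -424.9   27.1] -17.0
```

Call:
servo_tool(
  targets=[
    [[-0.07,0.68,-0.03,0,0.57,0,0.2],[-0.07,0.68,-0.03,0,0.57,0,0.2],[-0.07,0.69,-0.03,0,0.57,0,0.2],[-0.07,0.68,-0.04,0,0.56,0,0.2],[-0.06,0.69,-0.04,0,0.57,0,0.2],[-0.07,0.68,-0.04,0,0.56,0,0.2],[0,0,0,0,0,0,0.2],[0,0,0,0,0,0,-1],[0,0,0,0,0,0,-1],[0,0,0,0,0,0,-1],[0,0,0,0,0,0,-1]],
  ],
  newtons=12,
)

```text
time: 3.58
tcp_pos: [522.5, -425.7, 28.4]
eef_rot: [0.7, -0.104, 0.105, -0.699]
wrist_force: [-0.7, 0.9, 4.8]
opening: 24.8
```

```bash
python3 -c "
from plan import *
a=np.radians(3.8); ox,oy=28*np.cos(a),28*np.sin(a); print(ox,oy)
e=plan(526,-420,85,-17,3,-1)
X,Y=630.4+ox,-268+oy
e=plan(X,Y,85,3.8,8,-1,e)
plan(X,Y,32,3.8,4,-1,e)"
```

```text
27.9384411121774 1.855669211200004
from [ 522.5 -425.7   28.4] yaw -17.0 tilt [ 0.001 -1.    -0.001]
[[0.02, -0.63, 0.07, 0, 0.0, 0, -1], [0.02, -0.63, 0.07, 0, 0.0, 0, -1], [0.01, -0.63, 0.07, 0, 0.01, 0, -1]]
end [ 525.8 -420.1   85.1] -17.0
from [ 525.8 -420.1   85.1] yaw -17.0 tilt [ 0.001 -1.    -0.001]
[[0.34, 0.0, 0.77, 0, -0.52, 0, -1], [0.38, 0.0, 0.76, 0, -0.52, 0, -1], [0.41, 0.0, 0.74, 0, -0.52, 0, -1], [0.44, 0.0, 0.72, 0, -0.52, 0, -1], [0.47, 0.0, 0.7, 0, -0.52, 0, -1], [0.51, 0.0, 0.68, 0, -0.52, 0, -1], [0.54, 0.0, 0.66, 0, -0.52, 0, -1], [0.56, 0.0, 0.63, 0, -0.52, 0, -1]]
end [ 658.3 -266.2   85.1] 3.8
from [ 658.3 -266.2   85.1] yaw 3.8 tilt [ 0.001 -1.    -0.001]
[[0.0, 0.44, 0.0, 0, -0.0, 0, -1], [0.0, 0.44, 0.0, 0, -0.0, 0, -1], [0.0, 0.45, 0.0, 0, -0.0, 0, -1], [0.0, 0.44, 0.0, 0, -0.0, 0, -1]]
end [ 658.3 -266.2   32. ] 3.8
```

Call:
servo_tool(
  targets=[
    [[0.02,-0.63,0.07,0,0.0,0,-1],[0.02,-0.63,0.07,0,0.0,0,-1],[0.01,-0.63,0.07,0,0.01,0,-1],[0.34,0.0,0.77,0,-0.52,0,-1],[0.38,0.0,0.76,0,-0.52,0,-1],[0.41,0.0,0.74,0,-0.52,0,-1],[0.44,0.0,0.72,0,-0.52,0,-1],[0.47,0.0,0.7,0,-0.52,0,-1],[0.51,0.0,0.68,0,-0.52,0,-1],[0.54,0.0,0.66,0,-0.52,0,-1],[0.56,0.0,0.63,0,-0.52,0,-1],[0,0,0,0,0,0,-1]],
  ],
)

```text
time: 5.08
tcp_pos: [659.4, -263.9, 84.2]
eef_rot: [-0.707, -0.025, 0.024, 0.707]
wrist_force: [-0.5, -0.2, -1.2]
opening: 24.5
```

```bash
python3 -c "
from plan import *
im=camera('wrist');cv2.imwrite('pics/w2.png',im[:,:,::-1])
C=cam('wrist')
a=np.radians(3.8);c,s=np.cos(a),np.sin(a)
for u,v in [(-57.5,-75),(57.5,-75),(57.5,75),(-57.5,75)]: print('tray inner corner',proj(C,(630.4+c*u-s*v,-268+s*u+c*v,16)).round(0))
plan(658.3,-266.2,33,3.8,4,-1)"
```

```text
tray inner corner [187. 302.]
tray inner corner [311. 302.]
tray inner corner [318. 134.]
tray inner corner [168. 133.]
from [ 658.5 -264.9   84.1] yaw 3.9 tilt [-0. -1. -0.]
[[-0.0, 0.43, -0.01, 0, 0.0, 0, -1], [-0.0, 0.42, -0.01, 0, 0.01, 0, -1], [-0.0, 0.43, -0.01, 0, 0.0, 0, -1], [-0.01, 0.42, -0.01, 0, 0.01, 0, -1]]
end [ 658.2 -266.2   33.1] 3.8
```

View pics/w2.png

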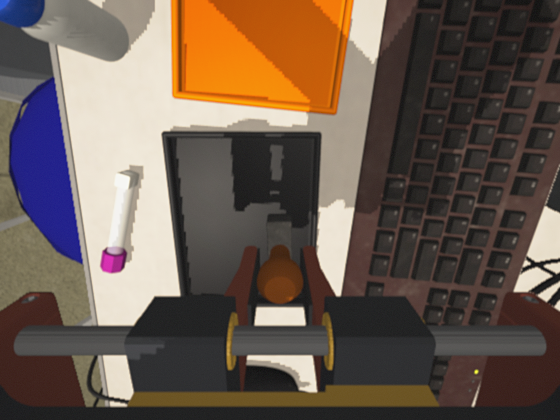

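Call:
servo_tool(
  targets=[
    [[0,0.43,-0.01,0,0,0,-1],[0,0.42,-0.01,0,0,0,-1],[0,0.43,-0.01,0,0,0,-1],[0,0.43,-0.01,0,0,0,-1],[0,0,0,0,0,0,-1]],
  ],
)

```text
time: 5.75
tcp_pos: [657.3, -267.0, 31.6]
eef_rot: [-0.706, -0.023, 0.024, 0.707]
wrist_force: [0.0, 0.1, -0.3]
opening: 25.1
```

```bash
python3 -c "
from plan import *
print(r.state()['wrist_force'])
im=camera('wrist');cv2.imwrite('pics/w3.png',im[:,:,::-1])"
```

```text
[ 0.02837024  0.12509757 -0.26191431]
```

View pics/w3.png

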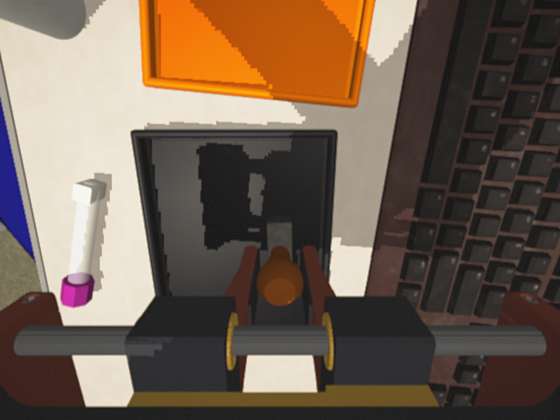

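Call:
servo_tool(
  targets=[
    [[0,0.05,0,0,0,0,-1],[0,0,0,0,0,0,-1]],
  ],
)

```text
time: 6.05
tcp_pos: [658.0, -267.0, 31.6]
eef_rot: [-0.707, -0.023, 0.023, 0.707]
wrist_force: [0.1, 0.3, 0.3]
opening: 24.6
```

Call:
servo_tool(
  targets=[
    [[0,0.05,0,0,0,0,-1],[0,0,0,0,0,0,-1]],
  ],
)

```text
time: 6.3
tcp_pos: [658.3, -267.1, 30.6]
eef_rot: [0.707, 0.024, -0.023, -0.707]
wrist_force: [-1.1, -0.7, 2.9]
opening: 24.6
```

```bash
python3 -c "
from plan import *
e=plan(658.3,-267,120,None,4,-0.1)
plan(530,-265,150,-14,7,0.0,e)"
```

```text
from [ 658.3 -267.1   30.6] yaw 3.8 tilt [ 0.001 -1.    -0.   ]
[[0.0, -0.75, 0.0, 0, -0.0, 0, -0.1], [0.0, -0.74, 0.0, 0, -0.0, 0, -0.1], [0.0, -0.75, 0.0, 0, -0.0, 0, -0.1], [0.0, -0.74, 0.0, 0, -0.0, 0, -0.1]]
end [ 658.3 -267.1  120. ] 3.8
from [ 658.3 -267.1  120. ] yaw 3.8 tilt [ 0.001 -1.    -0.   ]
[[-0.61, -0.14, 0.05, 0, 0.51, 0, 0.0], [-0.61, -0.14, 0.02, 0, 0.51, 0, 0.0], [-0.61, -0.14, -0.0, 0, 0.51, 0, 0.0], [-0.61, -0.15, -0.03, 0, 0.51, 0, 0.0], [-0.61, -0.14, -0.06, 0, 0.51, 0, 0.0], [-0.6, -0.15, -0.09, 0, 0.5, 0, 0.0], [-0.6, -0.14, -0.11, 0, 0.51, 0, 0.0]]
end [ 530.1 -265.1  150. ] -14.0
```

Call:
servo_tool(
  targets=[
    [[0,0,0,0,0,0,0.1],[0,0,0,0,0,0,0.1],[0,0,0,0,0,0,0.1],[0.0,-0.75,0.0,0,0,0,0.1],[0.0,-0.74,0.0,0,0,0,0.1],[0.0,-0.75,0.0,0,0,0,0.1],[0.0,-0.74,0.0,0,0,0,0.1],[-0.61,-0.14,0.05,0,0.51,0,0.0],[-0.61,-0.14,0.02,0,0.51,0,0.0],[-0.61,-0.14,0.0,0,0.51,0,0.0],[-0.61,-0.15,-0.03,0,0.51,0,0.0],[-0.61,-0.14,-0.06,0,0.51,0,0.0],[-0.6,-0.15,-0.09,0,0.5,0,0.0],[-0.6,-0.14,-0.11,0,0.51,0,0.0],[0,0,0,0,0,0,0]],
  ],
)

```text
time: 8.18
tcp_pos: [528.5, -265.0, 149.9]
eef_rot: [-0.702, 0.087, -0.087, 0.702]
wrist_force: [0.9, -0.5, 0.1]
opening: 44.0
```

```bash
python3 - <<'E'
from m import *
C=cam('wrist'); im=camera('wrist')[:,:,::-1].copy();cv2.imwrite('pics/w4.png',im)
np.save('w4.npy',np.array([*C[:3],*C[3].ravel(),*C[4]]))
print(proj(C,(522,-274,9)), r.state()['time'])
E
```

```text
[275.69428568 210.09996434] 8.225
```

View pics/w4.png

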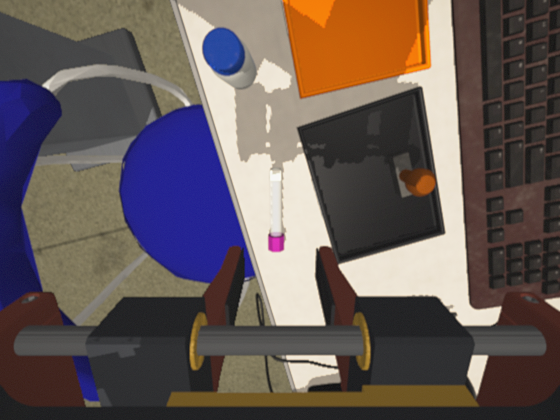

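```bash
python3 - <<'E'
from h import *
im=cv2.imread('pics/w4.png'); v=np.load('w4.npy'); C=(v[0],v[1],v[2],v[3:12].reshape(3,3),v[12:])
crop(im[:,:,::-1],250,305,160,260,6,'pics/w4c.png')
a,b=ray(C,(276.5,171),9),ray(C,(276.5,250),9); d=a-b; print(a,b,np.linalg.norm(d),np.degrees(np.arctan2(-d[0],d[1])),(a+b)/2)
E
```

```text
[ 533.46987459 -232.61755315    9.        ] [ 511.03358145 -320.53255709    9.        ] 90.7327678762797 -14.316545887614065 [ 522.25172802 -276.57505512    9.        ]
```

View pics/w4c.png

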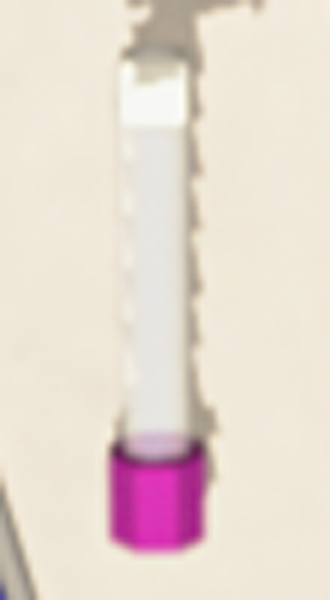

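```bash
python3 - <<'E'
from plan import *
e=plan(522.3,-276.5,4,-14.3,8,0.0)
e=plan(530,-265,125,-14.3,5,-1,e)
a=np.radians(-3.4);X,Y=629.2+25*np.cos(a),91.8+25*np.sin(a)
e=plan(X,Y,110,-3.4,13,-1,e)
e=plan(X,Y,30,-3.4,4,-1,e)
E
```

```text
from [ 529.5 -265.2  149.8] yaw -14.1 tilt [ 0.001 -1.    -0.   ]
[[-0.02, 0.61, -0.05, 0, 0.01, 0, 0.0], [-0.02, 0.61, -0.05, 0, 0.01, 0, 0.0], [-0.02, 0.61, -0.05, 0, 0.0, 0, 0.0], [-0.02, 0.61, -0.05, 0, 0.01, 0, 0.0], [-0.02, 0.61, -0.06, 0, 0.0, 0, 0.0], [-0.01, 0.6, -0.05, 0, 0.01, 0, 0.0], [-0.02, 0.61, -0.06, 0, 0.0, 0, 0.0], [-0.01, 0.6, -0.05, 0, 0.01, 0, 0.0]]
end [ 522.4 -276.4    4. ] -14.3
from [ 522.4 -276.4    4. ] yaw -14.3 tilt [ 0.001 -1.    -0.   ]
[[0.03, -0.81, 0.09, 0, -0.0, 0, -1], [0.03, -0.81, 0.09, 0, -0.0, 0, -1], [0.03, -0.8, 0.08, 0, -0.0, 0, -1], [0.03, -0.81, 0.09, 0, -0.0, 0, -1], [0.03, -0.8, 0.08, 0, -0.0, 0, -1]]
end [ 529.9 -265.   124.9] -14.3
from [ 529.9 -265.   124.9] yaw -14.3 tilt [ 0.001 -1.    -0.   ]
[[0.08, 0.04, 0.96, 0, -0.17, 0, -1], [0.1, 0.04, 0.96, 0, -0.17, 0, -1], [0.11, 0.04, 0.96, 0, -0.17, 0, -1], [0.13, 0.04, 0.96, 0, -0.17, 0, -1], [0.14, 0.04, 0.95, 0, -0.17, 0, -1], [0.15, 0.04, 0.95, 0, -0.17, 0, -1], [0.17, 0.04, 0.95, 0, -0.17, 0, -1], [0.18, 0.04, 0.95, 0, -0.17, 0, -1], [0.2, 0.04, 0.95, 0, -0.16, 0, -1], [0.21, 0.03, 0.94, 0, -0.17, 0, -1], [0.22, 0.04, 0.94, 0, -0.16, 0, -1], [0.24, 0.03, 0.94, 0, -0.17, 0, -1], [0.25, 0.04, 0.93, 0, -0.16, 0, -1]]
end [654.1  90.4 109.9] -3.4
from [654.1  90.4 109.9] yaw -3.4 tilt [ 0.001 -1.    -0.   ]
[[0.0, 0.67, -0.0, 0, -0.0, 0, -1], [0.0, 0.66, -0.0, 0, -0.0, 0, -1], [0.0, 0.67, -0.0, 0, -0.0, 0, -1], [0.0, 0.66, -0.0, 0, -0.0, 0, -1]]
end [654.1  90.4  30.1] -3.4
```

Call:
servo_tool(
  targets=[
    [[-0.02,0.61,-0.05,0,0.01,0,0.0],[-0.02,0.61,-0.05,0,0.01,0,0.0],[-0.02,0.61,-0.05,0,0.0,0,0.0],[-0.02,0.61,-0.05,0,0.01,0,0.0],[-0.02,0.61,-0.06,0,0.0,0,0.0],[-0.01,0.6,-0.05,0,0.01,0,0.0],[-0.02,0.61,-0.06,0,0.0,0,0.0],[-0.01,0.6,-0.05,0,0.01,0,0.0],[0,0,0,0,0,0,0],[0,0,0,0,0,0,-1],[0,0,0,0,0,0,-1],[0,0,0,0,0,0,-1],[0,0,0,0,0,0,-1]],
  ],
)

```text
time: 9.85
tcp_pos: [522.9, -276.3, 4.1]
eef_rot: [0.702, -0.088, 0.088, -0.702]
wrist_force: [-0.2, 0.3, 2.8]
opening: 12.4
```

Call:
servo_tool(
  targets=[
    [[0.03,-0.81,0.09,0,0,0,-1],[0.03,-0.81,0.09,0,0,0,-1],[0.03,-0.8,0.08,0,0,0,-1],[0.03,-0.81,0.09,0,0,0,-1],[0.03,-0.8,0.08,0,0,0,-1],[0.08,0.04,0.96,0,-0.17,0,-1],[0.1,0.04,0.96,0,-0.17,0,-1],[0.11,0.04,0.96,0,-0.17,0,-1],[0.13,0.04,0.96,0,-0.17,0,-1],[0.14,0.04,0.95,0,-0.17,0,-1],[0.15,0.04,0.95,0,-0.17,0,-1],[0.17,0.04,0.95,0,-0.17,0,-1],[0.18,0.04,0.95,0,-0.17,0,-1],[0.2,0.04,0.95,0,-0.16,0,-1],[0.21,0.03,0.94,0,-0.17,0,-1],[0.22,0.04,0.94,0,-0.16,0,-1],[0.24,0.03,0.94,0,-0.17,0,-1],[0.25,0.04,0.93,0,-0.16,0,-1],[0,0,0,0,0,0,-1]],
  ],
)

```text
time: 12.22
tcp_pos: [654.4, 92.5, 109.5]
eef_rot: [-0.707, 0.02, -0.02, 0.707]
wrist_force: [0.1, -0.1, 0.3]
opening: 12.8
```

```bash
python3 - <<'E'
from plan import *
C=cam('wrist'); im=camera('wrist')[:,:,::-1].copy();cv2.imwrite('pics/w5.png',im)
a=np.radians(-3.4);c,s=np.cos(a),np.sin(a)
for u,v in [(-57.5,-75),(57.5,-75),(57.5,75),(-57.5,75)]: print('corner',proj(C,(629.2+c*u-s*v,91.8+s*u+c*v,16)).round(0))
plan(654.1,90.4,9,-3.4,6,-1)
E
```

```text
corner [197. 287.]
corner [311. 288.]
corner [318. 133.]
corner [182. 133.]
from [654.   91.2 109.4] yaw -3.3 tilt [-0. -1. -0.]
[[0.0, 0.56, -0.0, 0, 0.0, 0, -1], [0.0, 0.56, -0.01, 0, 0.0, 0, -1], [0.0, 0.56, -0.0, 0, 0.01, 0, -1], [0.0, 0.56, -0.01, 0, 0.0, 0, -1], [0.0, 0.55, -0.0, 0, 0.01, 0, -1], [0.01, 0.56, -0.01, 0, 0.0, 0, -1]]
end [654.2  90.3   8.9] -3.4
```

View pics/w5.png

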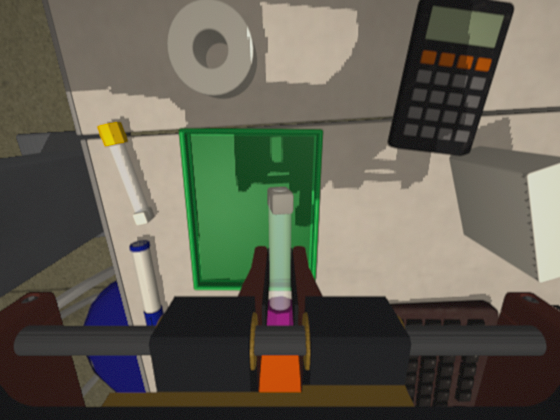

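Call:
servo_tool(
  targets=[
    [[0.0,0.56,-0.01,0,0,0,-1],[0.0,0.56,-0.01,0,0,0,-1],[0.0,0.56,0,0,0,0,-1],[0.0,0.56,-0.01,0,0,0,-1],[0.0,0.55,0,0,0,0,-1],[0.0,0.56,-0.01,0,0,0,-1],[0,0,0,0,0,0,-1]],
  ],
)

```text
time: 13.15
tcp_pos: [653.2, 89.5, 7.6]
eef_rot: [0.707, -0.022, 0.02, -0.707]
wrist_force: [1.0, 1.2, -0.4]
opening: 12.3
```

Call:
servo_tool(
  targets=[
    [[0,0.03,0,0,0,0,-1],[0,0,0,0,0,0,-1]],
  ],
)

```text
time: 13.4
tcp_pos: [654.5, 89.6, 8.7]
eef_rot: [-0.707, 0.02, -0.021, 0.707]
wrist_force: [-1.0, -0.3, -0.7]
opening: 12.6
```

Call:
servo_tool(
  targets=[
    [[0,0.04,0,0,0,0,-1],[0,0,0,0,0,0,-1]],
  ],
)

```text
time: 13.65
tcp_pos: [654.1, 89.5, 7.2]
eef_rot: [-0.707, 0.021, -0.021, 0.707]
wrist_force: [0.2, 0.6, 0.5]
opening: 12.7
```

```bash
python3 - <<'E'
from plan import *
# pose of w5
s=r.state(); Rt=Ro.from_euler('z',-3.4,degrees=True).as_matrix()@np.array([[1,0,0],[0,0,1],[0,-1,0]])
ci=camera_info('wrist');H=ci['hand_eye'];f,cx,cy,_,_=cam('wrist')
C=(f,cx,cy,Rt@H[:3,:3],Rt@H[:3,3]+np.array([654,91.2,109.4]))
a,b=ray(C,(142,222),9),ray(C,(110,123),9);d=b-a;print(a,b,np.linalg.norm(d),np.degrees(np.arctan2(-d[0],d[1])))
e=plan(654,89.5,120,None,4,-0.4)
plan(524,137,120,9,7,0,e)
E
```

```text
[521.80166677  89.45368258   9.        ] [512.75368787 180.9457349    9.        ] 91.93835738765604 5.647822174819619
from [654.1  89.5   7.2] yaw -3.4 tilt [ 0. -1.  0.]
[[-0.0, -0.94, -0.0, 0, -0.0, 0, -0.4], [-0.0, -0.94, -0.0, 0, -0.0, 0, -0.4], [-0.0, -0.94, -0.0, 0, -0.0, 0, -0.4], [-0.0, -0.94, -0.0, 0, -0.0, 0, -0.4]]
end [654.1  89.5 120. ] -3.4
from [654.1  89.5 120. ] yaw -3.4 tilt [ 0. -1.  0.]
[[-0.63, -0.0, 0.19, 0, -0.35, 0, 0], [-0.63, -0.0, 0.21, 0, -0.35, 0, 0], [-0.62, -0.0, 0.23, 0, -0.35, 0, 0], [-0.61, -0.0, 0.25, 0, -0.36, 0, 0], [-0.6, -0.0, 0.26, 0, -0.35, 0, 0], [-0.6, -0.0, 0.28, 0, -0.36, 0, 0], [-0.59, -0.0, 0.3, 0, -0.35, 0, 0]]
end [523.9 136.9 120. ] 9.0
```

Call:
servo_tool(
  targets=[
    [[0,0,0,0,0,0,-0.4],[0,0,0,0,0,0,-0.4],[0,0,0,0,0,0,-0.4],[0,-0.5,0,0,0,0,-0.4],[0,-0.9,0,0,0,0,-0.4],[0,-0.9,0,0,0,0,-0.4],[0,-0.9,0,0,0,0,-0.4],[0,-0.55,0,0,0,0,-0.4],[-0.63,0,0.19,0,-0.35,0,0],[-0.63,0,0.21,0,-0.35,0,0],[-0.62,0,0.23,0,-0.35,0,0],[-0.61,0,0.25,0,-0.36,0,0],[-0.6,0,0.26,0,-0.35,0,0],[-0.6,0,0.28,0,-0.36,0,0],[-0.59,0,0.3,0,-0.35,0,0],[0,0,0,0,0,0,0]],
  ],
)

```text
time: 15.65
tcp_pos: [522.0, 137.3, 119.5]
eef_rot: [-0.705, -0.055, 0.056, 0.705]
wrist_force: [1.0, -0.0, 0.1]
opening: 43.9
```

```bash
python3 - <<'E'
from plan import *
C=cam('wrist'); im=camera('wrist')[:,:,::-1].copy();cv2.imwrite('pics/w6.png',im)
v=np.array([*C[:3],*C[3].ravel(),*C[4]]);np.save('w6.npy',v)
E
```

```text
(no output)
```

View pics/w6.png

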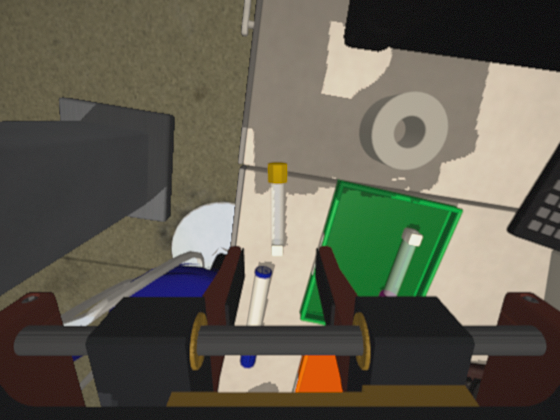

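```bash
python3 - <<'E'
from plan import *
v=np.load('w6.npy'); C=(v[0],v[1],v[2],v[3:12].reshape(3,3),v[12:])
b,a=ray(C,(277.3,162),9),ray(C,(278,256),9);d=b-a;yaw=np.degrees(np.arctan2(-d[0],d[1]));m=(a+b)/2
print(a,b,np.linalg.norm(d),yaw,m)
# marker
b2,a2=ray(C,(263.5,267),9),ray(C,(248,366),9);d2=b2-a2;print('marker',a2,b2,np.linalg.norm(d2),np.degrees(np.arctan2(-d2[0],d2[1])))
e=plan(m[0],m[1],4,yaw,7,0.0)
e=plan(530,130,90,yaw,4,-1,e)
A=np.radians(-3.4);X,Y=629.2-25*np.cos(A),91.8-25*np.sin(A)
e=plan(X,Y,60,-3.4,5,-1,e)
e=plan(X,Y,9,-3.4,4,-1,e)
E
```

```text
[528.24387642  87.04493195   9.        ] [512.56087175 182.61550089   9.        ] 96.84880114240329 9.319104956622189 [520.40237408 134.83021642   9.        ]
marker [515.45027251 -60.95004379   9.        ] [515.20161044  72.0709222    9.        ] 133.02119840577447 0.10710545202017663
from [523.5 137.1 119.7] yaw 9.0 tilt [ 0. -1. -0.]
[[-0.02, 0.55, -0.01, 0, -0.01, 0, 0.0], [-0.02, 0.55, -0.01, 0, -0.01, 0, 0.0], [-0.01, 0.55, -0.01, 0, -0.01, 0, 0.0], [-0.02, 0.55, -0.01, 0, -0.01, 0, 0.0], [-0.01, 0.55, -0.01, 0, -0.01, 0, 0.0], [-0.02, 0.55, -0.0, 0, -0.01, 0, 0.0], [-0.01, 0.56, -0.01, 0, -0.0, 0, 0.0]]
end [520.5 134.8   3.9] 9.3
from [520.5 134.8   3.9] yaw 9.3 tilt [ 0. -1. -0.]
[[0.07, -0.72, -0.05, 0, -0.0, 0, -1], [0.07, -0.72, -0.05, 0, -0.0, 0, -1], [0.07, -0.71, -0.05, 0, -0.0, 0, -1], [0.08, -0.72, -0.06, 0, -0.0, 0, -1]]
end [530.1 130.   90. ] 9.3
from [530.1 130.   90. ] yaw 9.3 tilt [ 0. -1. -0.]
[[0.45, 0.2, -0.32, 0, 0.51, 0, -1], [0.46, 0.2, -0.3, 0, 0.51, 0, -1], [0.48, 0.2, -0.28, 0, 0.51, 0, -1], [0.48, 0.2, -0.26, 0, 0.51, 0, -1], [0.5, 0.2, -0.24, 0, 0.5, 0, -1]]
end [604.2  93.3  60. ] -3.4
from [604.2  93.3  60. ] yaw -3.4 tilt [ 0. -1. -0.]
[[0.0, 0.43, 0.0, 0, 0.0, 0, -1], [0.0, 0.42, 0.0, 0, 0.0, 0, -1], [0.0, 0.43, 0.0, 0, 0.0, 0, -1], [0.0, 0.42, 0.0, 0, 0.0, 0, -1]]
end [604.2  93.3   9. ] -3.4
```

Call:
servo_tool(
  targets=[
    [[-0.02,0.55,-0.01,0,-0.01,0,0.0],[-0.02,0.55,-0.01,0,-0.01,0,0.0],[-0.01,0.55,-0.01,0,-0.01,0,0.0],[-0.02,0.55,-0.01,0,-0.01,0,0.0],[-0.01,0.55,-0.01,0,-0.01,0,0.0],[-0.02,0.55,0,0,-0.01,0,0.0],[-0.01,0.56,-0.01,0,0,0,0.0],[0,0,0,0,0,0,0],[0,0,0,0,0,0,-1],[0,0,0,0,0,0,-1],[0,0,0,0,0,0,-1],[0,0,0,0,0,0,-1]],
  ],
)

```text
time: 17.2
tcp_pos: [521.2, 134.7, 4.1]
eef_rot: [-0.705, -0.057, 0.057, 0.705]
wrist_force: [-0.3, 0.2, 1.8]
opening: 12.2
```

Call:
servo_tool(
  targets=[
    [[0.07,-0.72,-0.05,0,0,0,-1],[0.07,-0.72,-0.05,0,0,0,-1],[0.07,-0.71,-0.05,0,0,0,-1],[0.08,-0.72,-0.06,0,0,0,-1],[0.45,0.2,-0.32,0,0.51,0,-1],[0.46,0.2,-0.3,0,0.51,0,-1],[0.48,0.2,-0.28,0,0.51,0,-1],[0.48,0.2,-0.26,0,0.51,0,-1],[0.5,0.2,-0.24,0,0.5,0,-1],[0,0,0,0,0,0,-1]],
  ],
)

```text
time: 18.45
tcp_pos: [605.7, 92.2, 58.9]
eef_rot: [-0.707, 0.022, -0.022, 0.707]
wrist_force: [-0.5, 0.9, -0.1]
opening: 12.2
```

```bash
python3 - <<'E'
from plan import *
C=cam('wrist'); im=camera('wrist')[:,:,::-1].copy();cv2.imwrite('pics/w7.png',im)
plan(604.2,93.3,8,-3.4,5,-1)
E
```

```text
from [604.7  92.7  59.2] yaw -3.5 tilt [-0.001 -1.     0.   ]
[[-0.0, 0.34, 0.0, 0, -0.0, 0, -1], [-0.0, 0.34, 0.01, 0, -0.0, 0, -1], [-0.01, 0.34, 0.0, 0, -0.0, 0, -1], [-0.0, 0.34, 0.01, 0, -0.01, 0, -1], [-0.01, 0.35, 0.0, 0, -0.0, 0, -1]]
end [604.1  93.3   7.9] -3.4
```

View pics/w7.png

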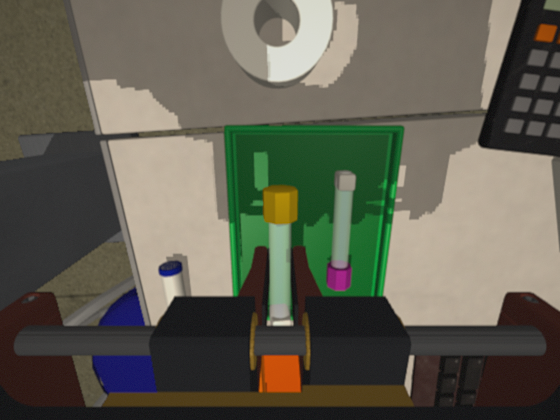

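Call:
servo_tool(
  targets=[
    [[0,0.34,0,0,0,0,-1],[0,0.34,0.01,0,0,0,-1],[0,0.34,0,0,0,0,-1],[0,0.34,0.01,0,0,0,-1],[0,0.35,0,0,0,0,-1],[0,0,0,0,0,0,-1]],
  ],
)

```text
time: 19.25
tcp_pos: [604.1, 93.6, 7.5]
eef_rot: [-0.707, 0.022, -0.021, 0.707]
wrist_force: [-0.0, 0.7, -0.9]
opening: 12.7
```

Call:
servo_tool(
  targets=[
    [[0,0.02,0,0,0,0,-1],[0,0,0,0,0,0,-1]],
  ],
)

```text
time: 19.5
tcp_pos: [604.7, 93.6, 8.0]
eef_rot: [-0.707, 0.021, -0.021, 0.707]
wrist_force: [-0.6, 0.3, 0.2]
opening: 12.6
```

```bash
python3 - <<'E'
from plan import *
s=r.state()['tcp_pos']
plan(522,8,140,0,7,0,[s[0],s[1],s[2]+105,-3.4])
E
```

```text
from [604.7  93.6 113. ] yaw -3.4 tilt [ 0. -1.  0.]
[[-0.37, -0.13, -0.43, 0, -0.1, 0, 0], [-0.37, -0.13, -0.43, 0, -0.1, 0, 0], [-0.38, -0.13, -0.42, 0, -0.1, 0, 0], [-0.38, -0.13, -0.42, 0, -0.1, 0, 0], [-0.38, -0.13, -0.42, 0, -0.09, 0, 0], [-0.39, -0.12, -0.41, 0, -0.1, 0, 0], [-0.39, -0.13, -0.41, 0, -0.09, 0, 0]]
end [522.    8.1 140. ] 0.0
```

Call:
servo_tool(
  targets=[
    [[0,0.02,0,0,0,0,-0.4],[0,0,0,0,0,0,-0.4],[0,0,0,0,0,0,-0.4],[0,-0.5,0,0,0,0,-0.4],[0,-1,0,0,0,0,-0.4],[0,-1,0,0,0,0,-0.4],[0,-1,0,0,0,0,-0.4],[-0.37,-0.13,-0.43,0,-0.1,0,0],[-0.37,-0.13,-0.43,0,-0.1,0,0],[-0.38,-0.13,-0.42,0,-0.1,0,0],[-0.38,-0.13,-0.42,0,-0.1,0,0],[-0.38,-0.13,-0.42,0,-0.09,0,0],[-0.39,-0.12,-0.41,0,-0.1,0,0],[-0.39,-0.13,-0.41,0,-0.09,0,0],[0,0,0,0,0,0,0]],
  ],
)

```text
time: 21.38
tcp_pos: [521.0, 7.3, 139.6]
eef_rot: [-0.707, 0.001, -0.001, 0.707]
wrist_force: [0.9, 0.2, -0.2]
opening: 43.9
```

```bash
python3 - <<'E'
from plan import *
C=cam('wrist'); im=camera('wrist')[:,:,::-1].copy();cv2.imwrite('pics/w8.png',im)
v=np.array([*C[:3],*C[3].ravel(),*C[4]]);np.save('w8.npy',v)
E
```

```text
(no output)
```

View pics/w8.png

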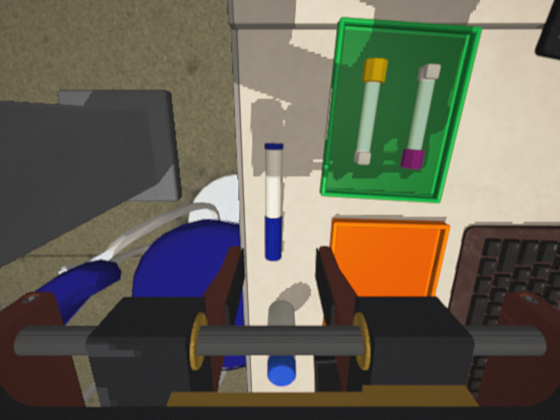

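```bash
python3 - <<'E'
from plan import *
v=np.load('w8.npy'); C=(v[0],v[1],v[2],v[3:12].reshape(3,3),v[12:])
b,a=ray(C,(274.2,143),9.5),ray(C,(273.2,261),9.5);d=b-a;yaw=np.degrees(np.arctan2(-d[0],d[1]));m=(a+b)/2
print(a,b,np.linalg.norm(d),yaw,m)
e=plan(m[0],m[1],4,yaw,8,0.0)
e=plan(525,0,135,yaw,5,-1,e)
A=np.radians(3.8);X,Y=630.4-26*np.cos(A),-268-26*np.sin(A)
e=plan(X,Y,110,3.8,11,-1,e)
e=plan(X,Y,9,3.8,5,-1,e)
E
```

```text
[513.85320223 -59.23404986   9.5       ] [515.9547681   69.31662146   9.5       ] 128.56784853644004 -0.9365966600137836 [514.90398517   5.0412858    9.5       ]
from [521.8   7.7 139.6] yaw -0.1 tilt [ 0.001 -1.     0.   ]
[[-0.03, 0.56, -0.01, 0, 0.02, 0, 0.0], [-0.03, 0.57, -0.01, 0, 0.02, 0, 0.0], [-0.03, 0.56, -0.01, 0, 0.02, 0, 0.0], [-0.03, 0.57, -0.01, 0, 0.02, 0, 0.0], [-0.03, 0.56, -0.01, 0, 0.02, 0, 0.0], [-0.03, 0.57, -0.01, 0, 0.02, 0, 0.0], [-0.02, 0.56, -0.02, 0, 0.02, 0, 0.0], [-0.03, 0.57, -0.01, 0, 0.03, 0, 0.0]]
end [514.9   5.1   4. ] -0.9
from [514.9   5.1   4. ] yaw -0.9 tilt [ 0.001 -1.     0.   ]
[[0.07, -0.87, -0.03, 0, -0.0, 0, -1], [0.07, -0.87, -0.03, 0, -0.0, 0, -1], [0.07, -0.88, -0.03, 0, -0.0, 0, -1], [0.07, -0.87, -0.04, 0, -0.0, 0, -1], [0.06, -0.88, -0.03, 0, -0.0, 0, -1]]
end [5.250e+02 1.000e-01 1.351e+02] -0.9
from [5.250e+02 1.000e-01 1.351e+02] yaw -0.9 tilt [ 0.001 -1.     0.   ]
[[0.25, 0.08, -0.81, 0, -0.09, 0, -1], [0.25, 0.08, -0.82, 0, -0.09, 0, -1], [0.24, 0.08, -0.82, 0, -0.09, 0, -1], [0.24, 0.07, -0.82, 0, -0.08, 0, -1], [0.23, 0.08, -0.82, 0, -0.09, 0, -1], [0.22, 0.07, -0.82, 0, -0.08, 0, -1], [0.22, 0.08, -0.82, 0, -0.09, 0, -1], [0.21, 0.07, -0.83, 0, -0.08, 0, -1], [0.2, 0.08, -0.83, 0, -0.09, 0, -1], [0.2, 0.07, -0.83, 0, -0.08, 0, -1], [0.19, 0.08, -0.83, 0, -0.09, 0, -1]]
end [ 604.3 -269.8  109.9] 3.8
from [ 604.3 -269.8  109.9] yaw 3.8 tilt [ 0.001 -1.     0.   ]
[[0.0, 0.67, 0.0, 0, 0.0, 0, -1], [0.0, 0.67, 0.0, 0, 0.0, 0, -1], [0.0, 0.67, 0.0, 0, 0.0, 0, -1], [0.0, 0.68, 0.0, 0, 0.0, 0, -1], [0.0, 0.67, 0.0, 0, 0.0, 0, -1]]
end [ 604.3 -269.8    9.1] 3.8
```

Call:
servo_tool(
  targets=[
    [[-0.03,0.56,-0.01,0,0.02,0,0.0],[-0.03,0.57,-0.01,0,0.02,0,0.0],[-0.03,0.56,-0.01,0,0.02,0,0.0],[-0.03,0.57,-0.01,0,0.02,0,0.0],[-0.03,0.56,-0.01,0,0.02,0,0.0],[-0.03,0.57,-0.01,0,0.02,0,0.0],[-0.02,0.56,-0.02,0,0.02,0,0.0],[-0.03,0.57,-0.01,0,0.03,0,0.0],[0,0,0,0,0,0,0],[0,0,0,0,0,0,-1],[0,0,0,0,0,0,-1],[0,0,0,0,0,0,-1],[0,0,0,0,0,0,-1]],
  ],
)

```text
time: 23.05
tcp_pos: [515.4, 5.5, 4.2]
eef_rot: [-0.707, 0.005, -0.006, 0.707]
wrist_force: [0.2, 1.5, 4.5]
opening: 18.1
```

Call:
servo_tool(
  targets=[
    [[0.07,-0.87,-0.03,0,0,0,-1],[0.07,-0.87,-0.03,0,0,0,-1],[0.07,-0.88,-0.03,0,0,0,-1],[0.07,-0.87,-0.04,0,0,0,-1],[0.06,-0.88,-0.03,0,0,0,-1],[0.25,0.08,-0.81,0,-0.09,0,-1],[0.25,0.08,-0.82,0,-0.09,0,-1],[0.24,0.08,-0.82,0,-0.09,0,-1],[0.24,0.07,-0.82,0,-0.08,0,-1],[0.23,0.08,-0.82,0,-0.09,0,-1],[0.22,0.07,-0.82,0,-0.08,0,-1],[0.22,0.08,-0.82,0,-0.09,0,-1],[0.21,0.07,-0.83,0,-0.08,0,-1],[0.2,0.08,-0.83,0,-0.09,0,-1],[0.2,0.07,-0.83,0,-0.08,0,-1],[0.19,0.08,-0.83,0,-0.09,0,-1],[0,0,0,0,0,0,-1]],
  ],
)

```text
time: 25.18
tcp_pos: [605.3, -271.4, 109.3]
eef_rot: [0.707, 0.023, -0.023, -0.707]
wrist_force: [-0.4, 0.0, -0.7]
opening: 17.9
```

```bash
python3 - <<'E'
from plan import *
C=cam('wrist'); im=camera('wrist')[:,:,::-1].copy();cv2.imwrite('pics/w9.png',im)
A=np.radians(3.8);X,Y=630.4-26*np.cos(A),-268-26*np.sin(A)
plan(X,Y,30,3.8,4,-1)
E
```

```text
from [ 604.7 -270.   109.2] yaw 3.8 tilt [-0.    -1.     0.001]
[[-0.0, 0.66, 0.0, 0, 0.0, 0, -1], [-0.0, 0.66, 0.0, 0, 0.0, 0, -1], [-0.0, 0.66, 0.0, 0, 0.0, 0, -1], [-0.01, 0.66, 0.01, 0, 0.0, 0, -1]]
end [ 604.4 -269.7   30. ] 3.8
```

View pics/w9.png

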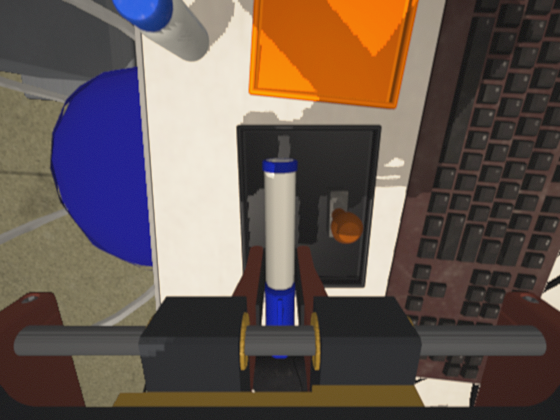

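Call:
servo_tool(
  targets=[
    [[0,0.66,0,0,0,0,-1],[0,0.66,0,0,0,0,-1],[0,0.66,0,0,0,0,-1],[-0.01,0.66,0.01,0,0,0,-1],[0,0,0,0,0,0,-1]],
  ],
)

```text
time: 25.85
tcp_pos: [602.8, -268.0, 28.0]
eef_rot: [-0.706, -0.023, 0.025, 0.708]
wrist_force: [-0.2, 0.6, 0.3]
opening: 17.7
```

```bash
python3 - <<'E'
from plan import *
C=cam('wrist'); im=camera('wrist')[:,:,::-1].copy();cv2.imwrite('pics/w10.png',im)
plan(604.4,-269.8,8.2,3.8,3,-1)
E
```

```text
from [ 603.7 -268.5   29.2] yaw 3.9 tilt [-0.002 -1.     0.001]
[[0.01, 0.23, -0.01, 0, 0.01, 0, -1], [0.01, 0.23, -0.02, 0, 0.0, 0, -1], [0.0, 0.24, -0.01, 0, 0.01, 0, -1]]
end [ 604.4 -269.7    8.2] 3.8
```

View pics/w10.png

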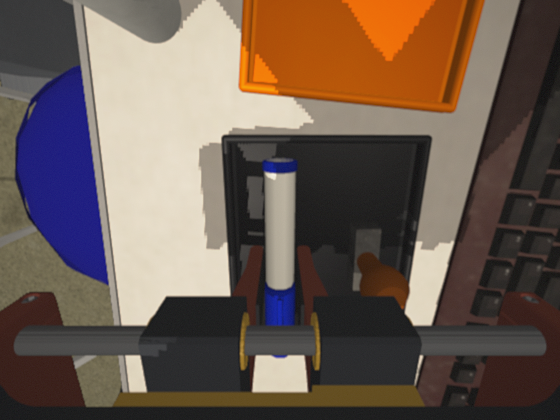

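Call:
servo_tool(
  targets=[
    [[0,0.23,-0.01,0,0,0,-1],[0,0.23,-0.01,0,0,0,-1],[0,0.23,-0.01,0,0,0,-1],[0,0,0,0,0,0,-1]],
  ],
)

```text
time: 26.4
tcp_pos: [603.9, -269.7, 9.0]
eef_rot: [-0.706, -0.024, 0.024, 0.707]
wrist_force: [-0.5, 0.3, 0.1]
opening: 17.6
```

Call:
servo_tool(
  targets=[
    [[0,0.03,0,0,0,0,-1],[0,0,0,0,0,0,-1]],
  ],
)

```text
time: 26.65
tcp_pos: [604.6, -270.0, 8.9]
eef_rot: [0.707, 0.024, -0.024, -0.707]
wrist_force: [0.5, 0.3, -0.0]
opening: 17.5
```

Call:
servo_tool(
  targets=[
    [[0,0.04,0,0,0,0,-1],[0,0,0,0,0,0,-1]],
  ],
)

```text
time: 26.9
tcp_pos: [604.7, -270.1, 8.3]
eef_rot: [0.707, 0.024, -0.024, -0.707]
wrist_force: [-1.7, -0.2, 5.0]
opening: 17.6
```

```bash
python3 - <<'E'
from plan import *
# rough vial centre from top/scene: cap top at z=96
im=cv2.imread('pics/top0.png'); C=cam('top')
print(ray(C,(238.9,226.7),94))
s=r.state()['tcp_pos'];print(s)
plan(535,-135,190,0,7,1,[604.5,-269.8,133,3.8])
E
```

```text
[ 522.68823388 -130.59397645   94.        ]
[ 604.70403287 -270.06990225    8.25726658]
from [ 604.5 -269.8  133. ] yaw 3.8 tilt [ 0.001 -1.    -0.   ]
[[-0.29, -0.27, 0.66, 0, 0.11, 0, 1], [-0.29, -0.27, 0.66, 0, 0.11, 0, 1], [-0.3, -0.27, 0.66, 0, 0.11, 0, 1], [-0.31, -0.27, 0.65, 0, 0.11, 0, 1], [-0.31, -0.27, 0.65, 0, 0.11, 0, 1], [-0.32, -0.28, 0.65, 0, 0.11, 0, 1], [-0.33, -0.27, 0.65, 0, 0.1, 0, 1]]
end [ 534.9 -134.9  190. ] 0.0
```

Call:
servo_tool(
  targets=[
    [[0,0,0,0,0,0,-0.32],[0,0,0,0,0,0,-0.32],[0,0,0,0,0,0,-0.32],[0,-0.5,0,0,0,0,-0.32],[0,-0.9,0,0,0,0,-0.32],[0,-0.9,0,0,0,0,-0.32],[0,-0.9,0,0,0,0,-0.32],[0,-0.95,0,0,0,0,-0.32],[-0.29,-0.27,0.66,0,0.11,0,1],[-0.29,-0.27,0.66,0,0.11,0,1],[-0.3,-0.27,0.66,0,0.11,0,1],[-0.31,-0.27,0.65,0,0.11,0,1],[-0.31,-0.27,0.65,0,0.11,0,1],[-0.32,-0.28,0.65,0,0.11,0,1],[-0.33,-0.27,0.65,0,0.1,0,1],[0,0,0,0,0,0,1]],
  ],
)

```text
time: 28.9
tcp_pos: [534.2, -133.7, 189.9]
eef_rot: [0.707, 0.001, -0.001, -0.707]
wrist_force: [0.4, 0.1, -0.2]
opening: 88.1
```

```bash
python3 - <<'E'
from plan import *
C=cam('wrist'); im=camera('wrist')[:,:,::-1].copy();cv2.imwrite('pics/w11.png',im)
h=cv2.cvtColor(im,cv2.COLOR_BGR2HSV).astype(int);yy,xx=np.mgrid[:420,:560]
m=(h[...,0]>100)&(h[...,0]<125)&(h[...,1]>120)&(h[...,2]>150)&(xx>240)&(xx<320)&(yy>150)&(yy<320)
print('cap',xx[m].min(),xx[m].max(),yy[m].min(),yy[m].max()); u=((xx[m].min()+xx[m].max())/2,(yy[m].min()+yy[m].max())/2)
print(u,ray(C,u,96),proj(C,(522.7,-130.6,96)))
E
```

```text
cap 254 280 199 223
(np.float64(267.0), np.float64(211.0)) [ 522.72331769 -130.24569848   96.        ] [266.97893032 211.36536335]
```

View pics/w11.png

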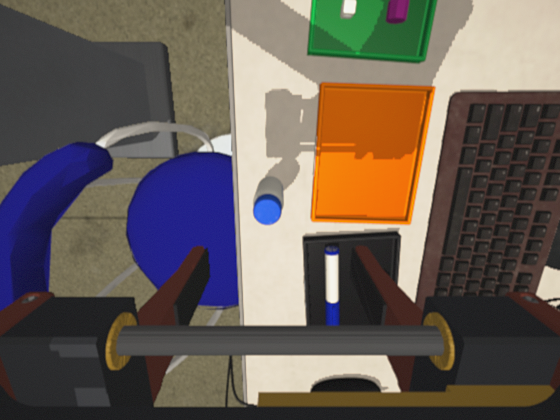

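```bash
python3 - <<'E'
from plan import *
e=plan(522.7,-130.4,45,0,9,0.6)
e=plan(525,-130,85,0,2,-1,e)
e=plan(637,-91.7,80,-1.6,6,-1,e)
e=plan(637,-91.7,50.5,-1.6,3,-1,e)
E
```

```text
from [ 534.8 -134.7  189.6] yaw 0.1 tilt [ 0.001 -1.    -0.001]
[[-0.04, 0.54, 0.02, 0, 0.0, 0, 0.6], [-0.05, 0.53, 0.02, 0, 0.0, 0, 0.6], [-0.04, 0.54, 0.01, 0, 0.0, 0, 0.6], [-0.05, 0.53, 0.02, 0, 0.0, 0, 0.6], [-0.04, 0.54, 0.01, 0, 0.01, 0, 0.6], [-0.05, 0.53, 0.02, 0, 0.0, 0, 0.6], [-0.04, 0.54, 0.01, 0, 0.01, 0, 0.6], [-0.05, 0.53, 0.02, 0, 0.0, 0, 0.6], [-0.04, 0.54, 0.01, 0, 0.01, 0, 0.6]]
end [ 522.7 -130.5   45. ] -0.0
from [ 522.7 -130.5   45. ] yaw -0.0 tilt [ 0.001 -1.    -0.001]
[[0.04, -0.67, 0.01, 0, -0.0, 0, -1], [0.04, -0.66, 0.01, 0, -0.0, 0, -1]]
end [ 525.1 -129.9   84.9] -0.0
from [ 525.1 -129.9   84.9] yaw -0.0 tilt [ 0.001 -1.    -0.001]
[[0.62, 0.03, 0.21, 0, 0.05, 0, -1], [0.62, 0.03, 0.22, 0, 0.05, 0, -1], [0.62, 0.03, 0.22, 0, 0.05, 0, -1], [0.62, 0.02, 0.22, 0, 0.06, 0, -1], [0.62, 0.03, 0.22, 0, 0.05, 0, -1], [0.61, 0.02, 0.23, 0, 0.06, 0, -1]]
end [636.9 -91.6  80.1] -1.6
from [636.9 -91.6  80.1] yaw -1.6 tilt [ 0.001 -1.    -0.001]
[[0.0, 0.33, -0.0, 0, -0.0, 0, -1], [0.0, 0.33, -0.0, 0, -0.0, 0, -1], [0.0, 0.33, -0.0, 0, -0.0, 0, -1]]
end [636.9 -91.6  50.4] -1.6
```

Call:
servo_tool(
  targets=[
    [[-0.1,0.3,0.05,0,0,0,0.6],[-0.1,0.5,0.05,0,0,0,0.6],[-0.1,0.5,0.04,0,0,0,0.6],[-0.1,0.5,0.01,0,0,0,0.6],[0,0.6,0,0,0,0,0.6],[0,0.6,0,0,0,0,0.6],[0,0.6,0,0,0,0,0.6],[0,0.6,0,0,0,0,0.6],[0,0.62,0,0,0,0,0.6],[0,0,0,0,0,0,0.6],[0,0,0,0,0,0,-1],[0,0,0,0,0,0,-1],[0,0,0,0,0,0,-1],[0,0,0,0,0,0,-1]],
  ],
)

```text
time: 30.7
tcp_pos: [522.9, -130.7, 44.9]
eef_rot: [0.707, 0.001, -0.0, -0.707]
wrist_force: [0.8, -0.0, -0.1]
opening: 33.9
```

Call:
servo_tool(
  targets=[
    [[0.04,-0.67,0.01,0,0,0,-1],[0.04,-0.66,0.01,0,0,0,-1],[0.4,0.03,0.15,0,0.05,0,-1],[0.62,0.03,0.22,0,0.05,0,-1],[0.62,0.03,0.22,0,0.05,0,-1],[0.62,0.02,0.22,0,0.06,0,-1],[0.62,0.03,0.22,0,0.05,0,-1],[0.62,0.02,0.22,0,0.06,0,-1],[0.21,0,0.07,0,0,0,-1],[0,0,0,0,0,0,-1]],
  ],
)

```text
time: 31.95
tcp_pos: [636.9, -91.2, 78.6]
eef_rot: [-0.707, 0.01, -0.009, 0.707]
wrist_force: [0.8, 0.9, -0.6]
opening: 32.0
```

```bash
python3 - <<'E'
from plan import *
C=cam('wrist'); im=camera('wrist')[:,:,::-1].copy();cv2.imwrite('pics/w12.png',im)
plan(637,-91.7,50,-1.6,3,-1)
E
```

```text
from [636.3 -91.4  78.8] yaw -1.5 tilt [-0.001 -1.     0.   ]
[[0.01, 0.32, -0.0, 0, 0.01, 0, -1], [0.01, 0.32, -0.0, 0, 0.01, 0, -1], [0.0, 0.32, -0.01, 0, 0.0, 0, -1]]
end [636.9 -91.7  50. ] -1.6
```

View pics/w12.png

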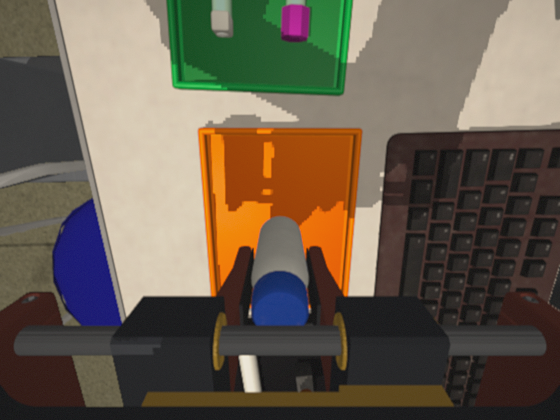

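Call:
servo_tool(
  targets=[
    [[0,0.3,0,0,0,0,-1],[0,0.3,0,0,0,0,-1],[0,0.25,0,0,0,0,-1],[0,0,0,0,0,0,-1]],
  ],
)

```text
time: 32.5
tcp_pos: [635.9, -91.6, 53.1]
eef_rot: [-0.707, 0.01, -0.009, 0.707]
wrist_force: [-0.1, -0.0, -1.1]
opening: 31.8
```

Call:
servo_tool(
  targets=[
    [[0,0.06,0,0,0,0,-1],[0,0.03,0,0,0,0,-1],[0,0,0,0,0,0,-1]],
  ],
)

```text
time: 32.88
tcp_pos: [636.9, -91.7, 51.5]
eef_rot: [-0.707, 0.009, -0.009, 0.707]
wrist_force: [-0.4, 0.5, -0.8]
opening: 31.6
```

Call:
servo_tool(
  targets=[
    [[0,0.05,0,0,0,0,-1],[0,0,0,0,0,0,-1]],
  ],
)

```text
time: 33.12
tcp_pos: [637.1, -91.8, 50.1]
eef_rot: [0.707, -0.009, 0.01, -0.707]
wrist_force: [-0.9, -0.1, 1.7]
opening: 32.1
```

Call:
servo_tool(
  targets=[
    [[0,0.03,0,0,0,0,-1],[0,0,0,0,0,0,-1]],
  ],
)

```text
time: 33.38
tcp_pos: [637.2, -91.8, 50.0]
eef_rot: [0.707, -0.009, 0.01, -0.707]
wrist_force: [-2.5, 1.0, 7.9]
opening: 32.3
```

Call:
servo_tool(
  targets=[
    [[0,0,0,0,0,0,0.2],[0,0,0,0,0,0,0.2],[0,0,0,0,0,0,0.2],[0,-0.3,0,0,0,0,0.2],[0,-0.7,0,0,0,0,0.2],[0,-0.9,0,0,0,0,0.2],[0,-0.9,0,0,0,0,0.2],[0,-0.9,0,0,0,0,0.2],[0,-0.9,0,0,0,0,0.2],[-0.5,-0.9,-0.8,0,0,0,0.2],[-0.5,-0.9,-0.8,0,0,0,0.2],[-0.5,-0.5,-0.8,0,0,0,0.2],[-0.5,0,-0.8,0,0,0,0.2],[-0.5,0,-0.8,0,0,0,0.2],[0,0,0,0,0,0,0.2]],
  ],
)

```text
time: 35.25
tcp_pos: [557.8, -210.9, 256.6]
eef_rot: [0.707, -0.01, 0.01, -0.707]
wrist_force: [0.3, -0.9, 0.1]
opening: 52.6
```

```bash
python3 - <<'E'
from plan import *
for n in ['top','scene','wrist']:
    im=camera(n); cv2.imwrite(f'pics/{n}f.png',im[:,:,::-1])
    if n=='top': crop(im,130,410,110,245,2.85,'pics/topfc.png')
    if n=='scene': crop(im,190,390,120,370,2.4,'pics/scfc.png')
E
```

```text
(no output)
```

View pics/topfc.png

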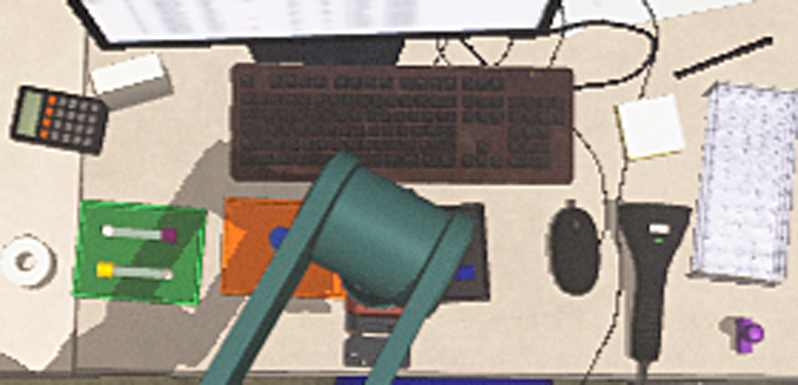

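View pics/scfc.png

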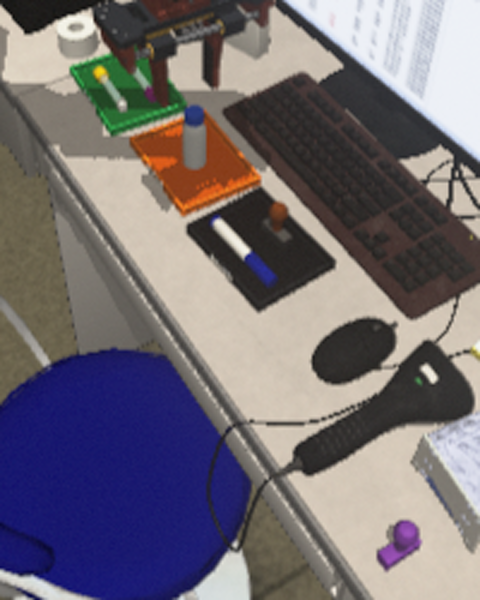

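View pics/wristf.png

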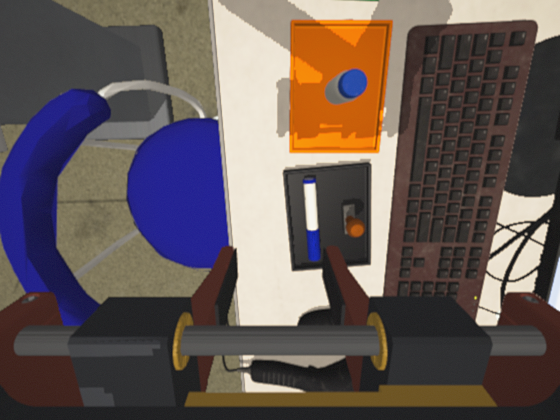

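```bash
python3 - <<'E'
from plan import *
C=cam('wrist')
print('vial top',proj(C,(637,-91.7,96)),'base',proj(C,(637,-91.7,4)),'knob',proj(C,(658,-267,55)),'marker',ray(C,(309,177),13),ray(C,(315,262),13))
im=cv2.imread('pics/wristf.png')[:,:,::-1]; crop(im,270,410,10,280,2.2,'pics/wfc.png')
E
```

```text
vial top [352.68459492  83.06651525] base [335.94846611  91.33091937] knob [354.49326327 228.70379883] marker [ 600.95982136 -203.54080015   13.        ] [ 610.79964099 -337.14024323   13.        ]
```

View pics/wfc.png

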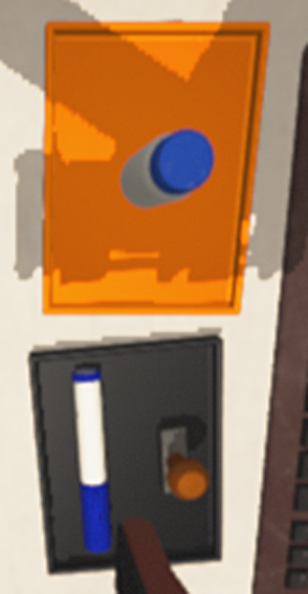

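```bash
python3 -c "
from plant import r
print(r.hand_in()); print(r.state()['time'])"
```

```text
the job is handed in; nothing more can be done
None
the job is handed in; nothing more can be done
```

All five things are in their trays and the job was handed in at about 35 s of the 122 s allowed. Handing in gives no verdict, so the result below rests on my own last pictures.

- **Green tray:** both tubes lie flat and parallel, clearly apart.
- **Black tray:** the marker lies lengthwise near the tray's middle. The brown stamp stands upright about 50 mm beside it, not touching. Its knob appears at about pixel (355, 228), against (354, 229) predicted for an upright stamp.
- **Orange tray:** the vial stands upright in the middle. Its cap appears at about pixel (353, 84), against (353, 83) predicted for an upright vial.
- **Left alone:** the mouse and label roll look unmoved in the top view, though I compared them by eye only. The purple look-alike stamp was not touched.

No check failed, but three were imprecise:

- **Marker length:** it measured about 129–134 mm at its ends, against 125 mm nominal. I put this down to reading its ends roughly and assuming its height.
- **Tube release:** I let go of the tubes where the arm's height reading put them at the tray floor. The force reading was too noisy there to confirm contact, unlike for the other three.
- **Vial lift:** the fingers were still closing slightly when I lifted the vial. The pictures and the contact force at placing showed no harm from it.

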